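# Bolt the vial block to the shaker platform

### The job

Bolt the blue vial block down to the slotted platform of the shaker: take the T-bolt from its grey stand by the black knob, lower its head through the hole in the block's foot until it rests on the bottom of the platform's slot, and turn the knob clockwise so that the head turns square across the slot and locks under it. Keep tightening the knob, in several grips, until the brass washer holds the block firmly, but do not overtighten it, and let go; leave the block where it stands and do not knock over or shift the other things.

Things in the scene. Friction and masses are not known exactly. Their poses are not given: they have to be found in the camera images.
- shaker: Bench shaker, fixed: white housing 156 x 236 mm with an aluminium platform 140 (its x) x 220 (its y) mm on top, surface 58 mm above the worktop. Origin: centre of the underside. A T-slot runs along its y through the middle, open at both ends: opening 16 mm wide through lips 7 mm thick, below them a cavity 36 mm wide, 9 mm high.
- slot (a point): Middle of the T-slot on the cavity's floor (42 mm above the worktop), axes as the shaker: y along the slot, z up. With the head square the bolt has 1.5 mm of play up and down (felt once it is eased back off its stop); after the washer meets the block's foot, 0.5 rad of knob takes the play up, then each rad adds about 30 N of clamping. 10 to 30 N is right, over 45 N is overtight.
- holder: Blue vial block, loose, 0.3 to 0.5 kg, on the platform over the slot: foot 56 (x) x 135 (y) x 6 mm from y = -35 to +100 mm, at y = 60 to 100 mm a block 30 mm high with two vials (tops 74 mm above the foot's underside). Origin: foot's underside, centre of its hole. Keys under the foot, 2 mm narrower than the slot, run in it, so its y is along the slot.
- holder_hole (a point): Centre of the hole in the vial block's foot (18 mm in x, 40 mm in y, above the slot), at the foot's upper face, 22 mm above the slot's floor; axes as the block.
- bolt: T-bolt, loose, about 0.15 kg, 73 mm tall, upright in its stand. Origin: centre of the head's underside; x along the head, z up the 9 mm stud. A brass washer 32 mm across, 5 mm thick, slides but does not turn on the stud (yellow tabs along the head's length); its underside starts 22.8 to 27.3 mm above the head's underside, each time different. The round black knob on top drives it.
- bolt_grip (a point): Middle of the black knob (34 mm across, 22 mm high) on the axis, 58 mm above the head's underside: grip here from above; axes as the bolt, not the knob. Clockwise from above the knob drives the washer down 3 mm per rad (enough thread is left) and drags the bolt round with it (thread drag 0.15 N m) until the bolt is held; then it turns on the stud. It stays where it is left.
- bolt_head (a point): Centre of the head's underside; axes as the bolt. Steel head 32 mm (x) x 13.5 mm (y) x 7.5 mm, its lowest 2 mm only 29 x 11.5. The neck above it, 13.5 mm across and 7 mm high, lies between the slot's lips; two of its corners are full: turned clockwise from lengthwise in the slot they stop the bolt at about square (75 to 105 degrees). Anticlockwise they stop it at once.
- stand: Grey stand of the bolt, fixed, 64 (its x) x 52 x 28 mm, with a pocket 34 x 15.5 mm, 22 mm deep, its length along the stand's x, in which the bolt's head stands on the pocket's floor. Origin: centre of the underside.
- bottle_white: Bystander: white bottle with red cap (the nearer of two), 49 x 49 x 110 mm, loose. Origin: centre of the underside.
- beaker_glass: Bystander: small glass beaker, 51 x 55 x 68 mm, loose. Origin: centre of the underside.
- tape_roll: Bystander: roll of beige tape, 68 mm across, 19 mm thick, lying flat, loose. Origin: centre of the underside.
Not all that is in view belongs to the job. Leave any turquoise look-alike of the bolt alone.

How it is judged:
By the outcome, as a careful person would: the job done as asked, in the order asked, and still so for the second after the job is handed in, with the robot touching nothing.
It also fails if it takes over 72 s, if anything falls off the work surface, if the arm or the gripper's body presses on something with over 40 N, if the wrist force passes 120 N, or if a joint passes its speed limit or range.

### The arm

A 6-joint arm with a two-finger parallel gripper is mounted at the origin on a cart in front of the work surface, level with it; the furniture and walls round the work are solid. World frame = base frame: x ahead of the robot, y to its left, z up, the work surface at z = 0. Lengths are in m, angles in rad, forces in N, time in s.
With the tool pointing down it reaches from about 0.3 to 0.775 m from the base axis. Payload 14.6 kg.
Tool frame: the origin (TCP) lies at the very end of the fingers, on their centre line; the grasp point (between the pads) lies 19 mm behind it; z points along the fingers, y is the line along which they close (so a half turn about z gives the same grasp; the last joint's range is limited). The gripper opens to 94 mm and grips with 3 to 60 N. Pads are 16 mm wide; open, the fingers measure 119 mm over their backs; the gripper's body (75 mm by 177 mm) begins 78 mm behind the grasp point.
Start: joints at [-1.231, 0.3, 1.521, -0, 1.321, -0.067], TCP at [0.218, -0.505, 0.184] pointing down, gripper open.
Joint ranges: [-3.03, 3.03], [-0.79, 2.21], [0.23, 2.52], [-1.04, 4.18], [0, 3.07], [-2.55, 2.55]. Speed limits (rad/s): [2.22, 2.22, 2.57, 3.14, 3.14, 3.14].

### API

Orientations are given as [roll, pitch, yaw] about the fixed x, y, z axes, in that order (R = Rz(yaw) Ry(pitch) Rx(roll)).
In Python, from station import ctrl gives the robot as it stands.
- The arm moves only by the tool carry_out, never from a script. Its argument "motion" is text: rows parted by semicolons, each of 7 numbers parted by spaces: the shift along the world's x, y, z in m, then the turn, a rotation vector about the world's x, y, z in degrees, then the closure in counts, from 0 (fully open) to 255 (shut). In form: dx dy dz wx wy wz hand; .... A call has 1 to 20 rows; each row shifts and turns the commanded pose from where the row before left it; what a row does not reach is not made up. A row lasts 1/12 s, in which the tool goes at most 41.7 mm and 7.16 degrees, less where a joint would pass 70% of its speed; a pose out of reach is approached as far as the arm can. A call is refused whole if a number of a shift passes 0.0417 or a number of a turn 7.16, either way. A call with a gripper value outside its range is refused whole. The fingers move at their own pace and stop on an object; "grip_force" is the grip in N (left out, the last holds). Time passes only in rows, so rows that do not move let the fingers close. It gives the time, the measured TCP pose, the force, the opening and the grip force at its end, in the units of the state.
- ctrl.get_obs(): the state, without advancing time (a new reading comes with each control period).
- ctrl.camera(name): name is "scene" or "top" or "wrist"; returns a dict with "pixels" (400x640x3 uint8, red, green, blue), "range_z" (400x640 float32, m along the optical axis (not along the pixel's ray), 0 where there is no reading), "K" (3x3 intrinsics, pixels), "dist" ([k1, k2, p1, p2, k3] as OpenCV has them; the pictures are not rectified), "position" and "attitude" of the camera in the world. Camera axes: x right, y up, looking along -z (the intrinsics and any distortion apply to the point x, -y, -z); pixel columns grow to the right and rows downward; lengths in m; the calibration is good to about 2 mm. A picture is of the moment at which its call begins.
- ctrl.hand_in(): hands the job in; it is judged then, once.
The state is a dict: "time_s": time; "qpos": joint angles; "joint_vel": joint speeds; "tau": joint torques, N m; "ee_pos": TCP position; "eef_rot": TCP orientation; "force": force on the tool from outside, world axes, zero at the start; "moment": the same for the moment, N m; "grip_width": finger opening in m; "grip_force": force on a finger pad.
Only numpy, scipy, OpenCV 4.12 (cv2) and the standard library are available. Lean on these libraries where they do the work, as an engineer would, in place of code of your own. Each camera call takes 0.05 s, during which the arm holds its last target. There are 200 camera calls.

## Working session

There is one attempt and no reset: what is moved stays moved. The work goes in short steps, Python scripts to look and compute and a tool call to move; the robot and the scene stay as the last step left them, time stands still between calls to the robot, and variables do not carry over. Pictures are saved under pics/ and viewed, at most 10 in all, crops included, and the job is handed in when it is done.

Besides the shell and the picture viewer there is one more tool, called after "Emit:" by a JSON object that holds its "method" and its "body". carry_out: Moves the arm, as the interface text tells. Its arguments: {"type":"object","properties":{"motion":{"type":"string"},"grip_force":{"type":"number"}},"required":["motion"]}

```bash
mkdir -p pics; cat > h.py <<'E'
import numpy as np, cv2
from station import ctrl
def cam(n):
    c=ctrl.camera(n); return c
def rotm(c):
    a=np.array(c["attitude"],float)
    if a.shape==(3,3): return a
    if a.size==4: raise Exception(a)
    from scipy.spatial.transform import Rotation as R
    return R.from_euler('xyz',a).as_matrix()
def rays(c,uv):
    uv=np.asarray(uv,float).reshape(-1,1,2)
    p=cv2.undistortPoints(uv,np.array(c["K"]),np.array(c["dist"])).reshape(-1,2)
    d=np.c_[p[:,0],-p[:,1],-np.ones(len(p))]
    return d@rotm(c).T
def onplane(c,uv,z):
    d=rays(c,uv); o=np.array(c["position"]); return o+d*((z-o[2])/d[:,2])[:,None]
def deep(c,uv):
    uv=np.asarray(uv).reshape(-1,2).astype(int); d=rays(c,uv); return np.array(c["position"])+d*c["range_z"][uv[:,1],uv[:,0]][:,None]
def save(c,n): cv2.imwrite('pics/'+n,c["pixels"][:,:,::-1])
E
python3 - <<'E'
from h import *
o=ctrl.get_obs(); print({k:np.round(v,3) for k,v in o.items()})
import pickle
for n in("scene","top"):
    c=cam(n); save(c,n+'0.png'); pickle.dump(c,open(n+'0.pkl','wb')); print(n,c["position"],c["attitude"],c["K"],c["dist"])
E
```

```text
{'time_s': np.float64(0.0), 'qpos': array([-1.231,  0.3  ,  1.522, -0.   ,  1.321, -0.067]), 'joint_vel': array([-0.001,  0.001, -0.001, -0.   ,  0.001, -0.001]), 'tau': array([-0.0000e+00, -5.3181e+01, -3.5275e+01,  7.1000e-02,  2.4000e-02,
       -0.0000e+00]), 'ee_pos': array([ 0.218, -0.505,  0.184]), 'eef_rot': array([-3.14 , -0.   ,  0.407]), 'force': array([ 0.101,  0.456, -0.826]), 'moment': array([-0.038, -0.022,  0.017]), 'grip_force': np.float64(0.0), 'grip_width': np.float64(0.094)}
scene [-0.14225896  0.68439933  0.69513709] [ 1.0357617   0.00289778 -2.30196737] [[448.85326682   0.         323.36253771]
 [  0.         448.85326682 205.40762879]
 [  0.           0.           1.        ]] [0.0167277 0.        0.        0.        0.       ]
top [-6.56913199e-04  6.97457703e-02  1.50484817e+00] [ 0.40354206 -0.00687274 -1.67166511] [[460.76619879   0.         320.47428454]
 [  0.         460.76619879 203.03749716]
 [  0.           0.           1.        ]] [-0.1090466  0.         0.         0.         0.       ]
```

View pics/top0.png

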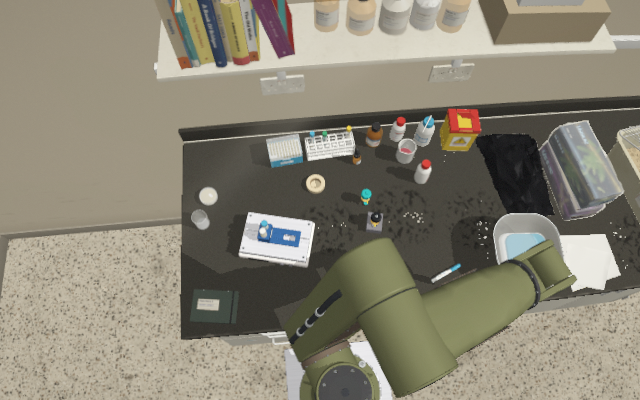

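View pics/scene0.png

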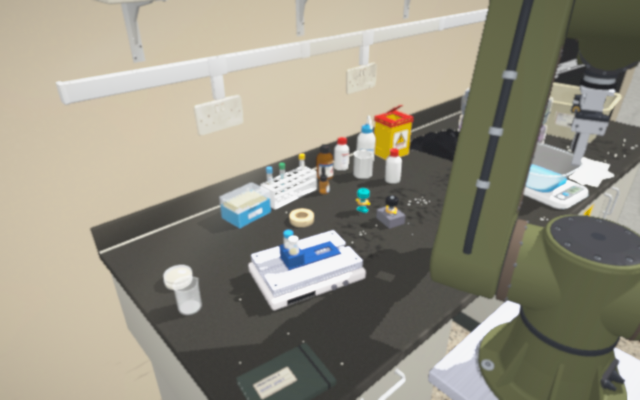

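In the top view the shaker is at (278,238), with the block's vials at about (264,230) and the foot reaching right to about 308. There are two bolt candidates: one with a black knob in a grey stand at (376,217), and a turquoise one at (366,196). The grey-stand one fits the description, so I'll confirm it in an enlarged crop.

```bash
python3 - <<'E'
from h import *
import pickle
t=pickle.load(open('top0.pkl','rb'));s=pickle.load(open('scene0.pkl','rb'))
a=cv2.resize(t["pixels"][180:280,230:400],None,fx=4.5,fy=4.5,interpolation=cv2.INTER_CUBIC)[:,:,::-1]
cv2.imwrite('pics/crop0.png',a)
print(deep(t,[(376,217),(366,196),(278,218),(250,260),(300,238),(376,228),(315,184),(425,165)]).round(3))
px=t["pixels"].astype(int)
w=(px.min(2)>150); w[:205]=0;w[270:]=0;w[:,:235]=0;w[:,320:]=0
P=deep(t,np.argwhere(w)[:,::-1]); k=(abs(P[:,2]-.058)<.006); print(len(P),k.sum())
r=cv2.minAreaRect((P[k][:,:2]*1000).astype(np.float32)); print('platform',r)
b=(px[:,:,2]-px[:,:,0]>60)&(px[:,:,2]>90); b[:205]=0;b[270:]=0;b[:,:235]=0;b[:,320:]=0
P=deep(t,np.argwhere(b)[:,::-1]); print('blue',len(P),np.percentile(P[:,2],[5,50,95]))
k=abs(P[:,2]-.064)<.006; print(cv2.minAreaRect((P[k][:,:2]*1000).astype(np.float32)))
E
```

```text
[[ 0.536 -0.18   0.078]
 [ 0.617 -0.159  0.074]
 [ 0.57   0.145  0.064]
 [ 0.453  0.253 -0.002]
 [ 0.502  0.078  0.037]
 [ 0.512 -0.182  0.035]
 [ 0.715  0.007 -0.003]
 [ 0.699 -0.373  0.106]]
2545 1707
platform ((509.86358642578125, 157.27780151367188), (222.0078887939453, 139.87875366210938), 75.59495544433594)
blue 510 [0.05951162 0.06580331 0.12734832]
((512.5398559570312, 141.96185302734375), (133.15460205078125, 72.76937866210938), 70.7162094116211)
```

View pics/crop0.png

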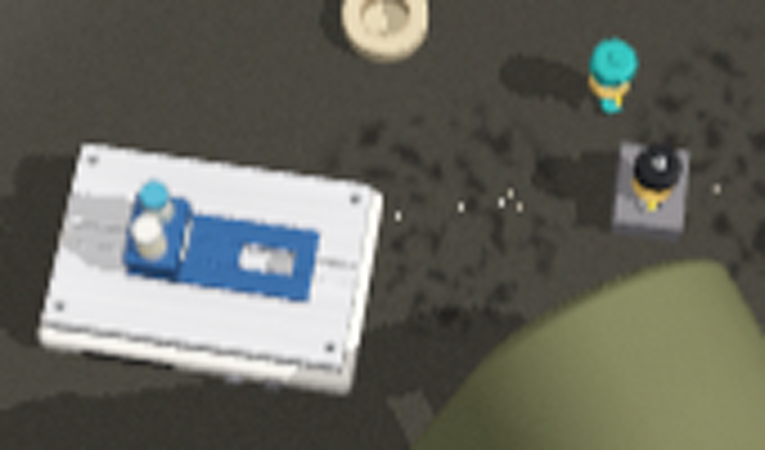

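The crop confirms the target: the black-knobbed bolt with a brass washer in its grey stand is at crop (657,167), which is full-image (376,217). The turquoise one at crop (613,65) is the look-alike. The hole shows at crop (266,258), which is full-image (289,237).

```bash
python3 - <<'E'
from h import *
from scipy.spatial.transform import Rotation as R
o=ctrl.get_obs(); c=cam("wrist"); T=R.from_euler('xyz',o["eef_rot"]).as_matrix()
print('cam in tool',(T.T@(np.array(c["position"])-o["ee_pos"])).round(4)); print('axes in tool',(T.T@rotm(c)).round(3)); print(c["K"],c["dist"])
import pickle
t=pickle.load(open('top0.pkl','rb'))
px=t["pixels"].astype(int)
f=lambda u,v:(230+u/4.5,180+v/4.5)
print('platform corners',onplane(t,[f(85,145),f(372,186),f(345,367),f(45,325)],.058).round(3))
print('hole,foot',onplane(t,[f(266,258),f(318,232),f(305,300)],.064).round(3), 'knob',onplane(t,[f(657,163)],.080).round(3))
print('stand',onplane(t,[f(621,144),f(690,150),f(683,234),f(614,227)],.028).round(3))
E
```

```text
cam in tool [ 0.0786 -0.0003 -0.2002]
axes in tool [[ 0.     0.963  0.271]
 [ 1.    -0.     0.   ]
 [ 0.     0.271 -0.963]]
[[298.40123357   0.         323.37083981]
 [  0.         298.40123357 195.65044658]
 [  0.           0.           1.        ]] [-0.00095608  0.          0.          0.          0.        ]
platform corners [[0.603 0.243 0.058]
 [0.549 0.03  0.058]
 [0.412 0.063 0.058]
 [0.464 0.278 0.058]]
hole,foot [[0.498 0.113 0.064]
 [0.515 0.074 0.064]
 [0.463 0.087 0.064]] knob [[ 0.538 -0.18   0.08 ]]
stand [[ 0.576 -0.164  0.028]
 [ 0.566 -0.217  0.028]
 [ 0.499 -0.201  0.028]
 [ 0.509 -0.149  0.028]]
```

Emit:
{"method": "carry_out", "body": {"motion": "0.02 0.02 0.006 0 0 6.8 130; 0.02 0.02 0.006 0 0 6.8 130; 0.02 0.02 0.006 0 0 6.8 130; 0.02 0.02 0.006 0 0 6.8 130; 0.02 0.02 0.006 0 0 6.8 130; 0.02 0.02 0.006 0 0 6.8 130; 0.02 0.02 0.006 0 0 6.8 130; 0.02 0.02 0.006 0 0 6.8 130; 0.02 0.02 0 0 0 6.8 130; 0.02 0.02 0 0 0 6.8 130; 0.02 0.02 0 0 0 6.8 130; 0.02 0.02 0 0 0 6.8 130; 0.02 0.02 0 0 0 6.8 130; 0.02 0.02 0 0 0 6.8 130; 0.02 0.02 0 0 0 6.8 130; 0.02 0.022 0 0 0 6.8 130; 0 0 0 0 0 0 130; 0 0 0 0 0 0 130"}}

```text
time_s: 1.65
ee_pos: [0.538, -0.1821, 0.2317]
eef_rot: [-3.141, -0.001, 2.307]
force: [-0.3, 0.0, 0.7]
grip_width: 0.0464
grip_force: 0.0
```

```bash
python3 - <<'E'
from h import *
o=ctrl.get_obs(); print({k:np.round(v,4) for k,v in o.items()})
c=cam("wrist"); save(c,'w1.png')
import pickle; pickle.dump(c,open('w1.pkl','wb'))
E
```

```text
{'time_s': np.float64(1.65), 'qpos': array([-3.9080e-01,  3.1000e-01,  1.3979e+00, -1.0000e-04,  1.4346e+00,
       -1.1274e+00]), 'joint_vel': array([-0.0401, -0.0174,  0.0144, -0.0047, -0.0002,  0.0211]), 'tau': array([  2.2871, -54.3105, -37.165 ,   0.1564,   0.0781,  -0.4368]), 'ee_pos': array([ 0.538 , -0.1821,  0.2317]), 'eef_rot': array([-3.1411e+00, -8.0000e-04,  2.3073e+00]), 'force': array([-0.3214,  0.0364,  0.6585]), 'moment': array([ 0.006 , -0.1277,  0.0299]), 'grip_force': np.float64(0.0), 'grip_width': np.float64(0.0464)}
```

View pics/w1.png

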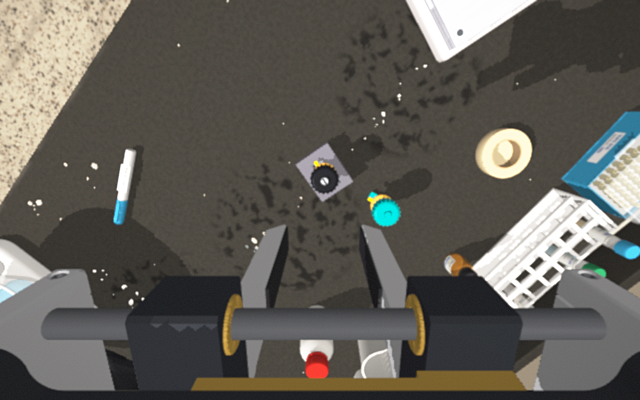

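Wrist view: the black knob is at (324,180) with its stud end at (324,182), and the stand diamond is around (324,172). The turquoise one at (385,211) lies clear to the right.

```bash
python3 - <<'E'
from h import *
import pickle
c=pickle.load(open('w1.pkl','rb')); px=c["pixels"].astype(int)
sub=px[135:215,285:365]
dark=(sub.max(2)<40).astype(np.uint8)
# knob: depth-based
uv=np.argwhere(np.ones((80,80)))[:,::-1]+[285,135]
P=deep(c,uv); k=(P[:,2]>.069)&(P[:,2]<.078); print('knob top pts',k.sum(),P[k].mean(0).round(4),P[k].min(0).round(4),P[k].max(0).round(4))
k=k&(np.hypot(P[:,0]-.538,P[:,1]+.18)<.03); print(cv2.minEnclosingCircle((P[k][:,:2]*1000).astype(np.float32)))
k=(P[:,2]>.022)&(P[:,2]<.033); r=cv2.minAreaRect((P[k][:,:2]*1000).astype(np.float32)); print('stand',r,np.median(P[k][:,2]))
print('bench z',np.median(deep(c,[(260,120),(250,150)])[:,2]))
a=sub; b=(a.min(2)>120)
q=np.argwhere((a.min(2)>90)&(np.hypot(*(np.indices((80,80))-np.array([46,39])[:,None,None]))<10))[:,::-1]+[285,135]
print('stud px',q.mean(0),onplane(c,[q.mean(0)],.079))
y=np.argwhere((a[:,:,0]-a[:,:,2]>70))[:,::-1]+[285,135]; print('tab',len(y),y.mean(0),onplane(c,[y.mean(0)],.032))
cv2.imwrite('pics/w1c.png',cv2.resize(sub.astype(np.uint8)[:,:,::-1],None,fx=7,fy=7,interpolation=cv2.INTER_CUBIC))
E
```

```text
knob top pts 582 [ 0.5388 -0.1818  0.0742] [ 0.522  -0.2003  0.0693] [ 0.5567 -0.1646  0.078 ]
((539.371826171875, -182.4961395263672), 17.879215240478516)
stand ((539.662353515625, -182.42095947265625), (52.096290588378906, 64.35070037841797), 76.33840942382812) 0.02770672749452402
bench z -6.987440307928972e-05
stud px [324.13114754 180.78688525] [[ 0.53925475 -0.18243452  0.079     ]]
tab 69 [320.79710145 163.98550725] [[ 0.52756528 -0.17608881  0.032     ]]
```

View pics/w1c.png

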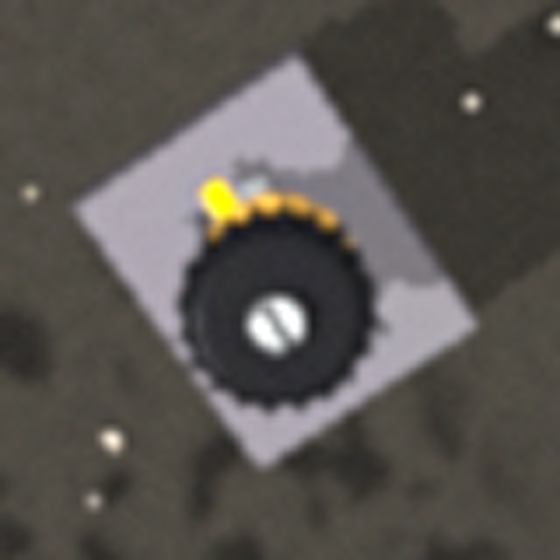

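The stand and knob agree: centre (0.5393, -0.1824), stand axis at -13.7°. Descending to grasp.

Emit:
{"method": "carry_out", "body": {"motion": "0.0013 -0.0003 -0.02 0 0 0 130; 0 0 -0.025 0 0 0 130; 0 0 -0.025 0 0 0 130; 0 0 -0.025 0 0 0 130; 0 0 -0.025 0 0 0 130; 0 0 -0.025 0 0 0 130; 0 0 -0.02 0 0 0 130; 0 0 -0.015 0 0 0 130; 0 0 -0.007 0 0 0 130; 0 0 0 0 0 0 130; 0 0 0 0 0 0 255; 0 0 0 0 0 0 255; 0 0 0 0 0 0 255; 0 0 0 0 0 0 255; 0 0 0 0 0 0 255; 0 0 0 0 0 0 255", "grip_force": 30}}

```text
time_s: 3.03
ee_pos: [0.5395, -0.1837, 0.0464]
eef_rot: [3.141, 0.002, 2.306]
force: [-0.4, -0.9, 6.5]
grip_width: 0.0331
grip_force: 30.0
```

Emit:
{"method": "carry_out", "body": {"motion": "0 0 0.012 0 0 0 255; 0 0 0.02 0 0 0 255; 0 0 0.025 0 0 0 255; 0 0 0.03 0 0 0 255; 0 0 0.03 0 0 0 255; 0 0.01 0.022 0 0 6.4 255; 0.001 0.02 0 0 0 6.4 255; 0.001 0.02 0 0 0 6.4 255; 0.001 0.02 0 0 0 6.4 255; 0.001 0.02 0 0 0 6.4 255; 0.001 0.02 0 0 0 6.4 255; 0.001 0.02 0 0 0 6.4 255; 0.001 0.02 0 0 0 6.4 255; 0.001 0.02 0 0 0 6.4 255; 0.001 0.02 0 0 0 6.4 255; 0.001 0.02 0 0 0 6.4 255; 0 0.02 0 0 0 6.4 255; 0 0.02 0 0 0 6.4 255; 0 0.02 0 0 0 6.4 255; 0 0.014 0 0 0 6.3 255"}}

```text
time_s: 4.7
ee_pos: [0.5485, 0.1022, 0.185]
eef_rot: [3.141, 0.0, -2.297]
force: [0.3, -0.2, -1.7]
grip_width: 0.0328
grip_force: 30.0
```

Emit:
{"method": "carry_out", "body": {"motion": "0 0 0 0 0 0 255; 0 0 0 0 0 0 255"}}

```text
time_s: 4.87
ee_pos: [0.5487, 0.1009, 0.1847]
eef_rot: [-3.142, -0.0, -2.305]
force: [-0.8, -0.5, -1.6]
grip_width: 0.033
grip_force: 30.0
```

```bash
python3 - <<'E'
from h import *
import pickle
o=ctrl.get_obs(); print({k:np.round(v,4) for k,v in o.items()})
c=cam("wrist"); pickle.dump((c,o),open('w2.pkl','wb')); save(c,'w2.png')
E
```

```text
{'time_s': np.float64(4.8667), 'qpos': array([ 1.1620e-01,  3.1710e-01,  1.4974e+00, -1.0000e-04,  1.3271e+00,
       -2.2912e+00]), 'joint_vel': array([-0.0287, -0.0012,  0.0033, -0.0033, -0.0045,  0.0235]), 'tau': array([ 1.67770e+00, -5.49119e+01, -3.61579e+01,  4.51000e-02,
        6.11000e-02, -6.36600e-01]), 'ee_pos': array([0.5487, 0.1009, 0.1847]), 'eef_rot': array([-3.1416e+00, -1.0000e-04, -2.3049e+00]), 'force': array([-0.8065, -0.5055, -1.5754]), 'moment': array([ 0.1182, -0.1101,  0.0566]), 'grip_force': np.float64(29.9917), 'grip_width': np.float64(0.033)}
```

View pics/w2.png

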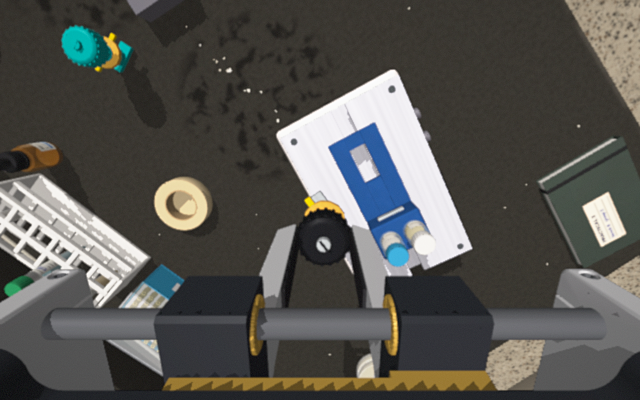

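The wrist view shows the held bolt (knob (324,240), yellow tab (308,201)), the hole at about (363,162) in the blue foot, and the vials at (398,252) and (424,243).

```bash
python3 - <<'E'
from h import *
import pickle
c,o=pickle.load(open('w2.pkl','rb')); px=c["pixels"].astype(int)
uv=np.argwhere(np.ones((400,640)))[:,::-1]
blue=((px[:,:,2]-px[:,:,0]>50)); m=np.zeros((400,640),bool); m[115:225,320:420]=1
reg=(blue&m).astype(np.uint8)
cs,h=cv2.findContours(reg,cv2.RETR_CCOMP,cv2.CHAIN_APPROX_NONE)
i=max(range(len(cs)),key=lambda i:cv2.contourArea(cs[i]))
for j in range(len(cs)):
    if h[0][j][3]==i and cv2.contourArea(cs[j])>50:
        q=cs[j].reshape(-1,2); P=onplane(c,q,.064); r=cv2.minAreaRect((P[:,:2]*1000).astype(np.float32)); print('hole',r,q.mean(0))
P=onplane(c,cs[i].reshape(-1,2),.064)
# coordinates in the slot frame
for deg in (75.8,):
    pass
Q=deep(c,uv); k=(abs(Q[:,2]-.058)<.003)&(px.min(2).ravel()>140)&(uv[:,1]<280)&(uv[:,0]>250)&(uv[:,0]<480)
r=cv2.minAreaRect((Q[k][:,:2]*1000).astype(np.float32)); print('platform',k.sum(),r,np.median(Q[k][:,2]))
k=(blue&m).ravel()&(abs(Q[:,2]-.064)<.003); print('foot z',np.median(Q[k][:,2])); r=cv2.minAreaRect((Q[k][:,:2]*1000).astype(np.float32)); print('foot',r)
ang=np.deg2rad(75.8); e=np.array([np.cos(ang),np.sin(ang)]); n=np.array([e[1],-e[0]])
A=P[:,:2]; s=A@e; w=A@n; 
for lo,hi in((s.min()+.01,s.min()+.02),(s.min()+.02,s.min()+.05),(s.min()+.05,s.min()+.075)):
    kk=(s>lo)&(s<hi); print('edges',w[kk].min(),w[kk].max())
print('near end s',s.min(), 'hole pred s',s.min()+.035)
# held bolt
d=uv[:,0];k=(Q[:,2]>.185)&(Q[:,2]<.225)&(uv[:,0]>295)&(uv[:,0]<352)&(uv[:,1]>200)&(uv[:,1]<265)&(px.max(2).ravel()<90)
print('knob pts',k.sum(),np.median(Q[k],0))
k=(abs(Q[:,2]-np.percentile(Q[k][:,2],70))<.003)&k; print('top',k.sum(),cv2.minEnclosingCircle((Q[k][:,:2]*1000).astype(np.float32)),np.median(Q[k][:,2]))
yl=((px[:,:,0]-px[:,:,2]>110)&(px[:,:,1]>170)).astype(np.uint8); yl[:185]=0;yl[225:]=0;yl[:,:295]=0;yl[:,350:]=0
q=np.argwhere(yl)[:,::-1]; print('tab px',len(q),q.mean(0), Q.reshape(400,640,3)[q[:,1],q[:,0]].mean(0), onplane(c,[q.mean(0)],o["ee_pos"][2]-.039+.0275))
cv2.imwrite('pics/w2c.png',cv2.resize(px[120:280,280:440].astype(np.uint8)[:,:,::-1],None,fx=3.7,fy=3.7,interpolation=cv2.INTER_CUBIC))
E
```

```text
hole ((513.5738525390625, 175.7841796875), (8.214336395263672, 35.09126663208008), 76.65239715576172) [389.78688525 213.42622951]
hole ((497.96649169921875, 112.2911605834961), (41.64567565917969, 20.55206871032715), 75.58773803710938) [364.43617021 162.53191489]
platform 12073 ((508.8133850097656, 155.54396057128906), (220.68682861328125, 140.2655029296875), 75.57050323486328) 0.05773915547614811
foot z 0.06374434272025897
foot ((501.2594299316406, 125.52234649658203), (96.6087646484375, 54.9322509765625), 75.5896987915039)
edges 0.427901179423374 0.482213397731364
edges 0.427783937558128 0.48257825382329783
edges 0.42790186299216293 0.482606969460831
near end s 0.19640954337419642 hole pred s 0.23140954337419642
knob pts 2351 [0.54502516 0.09768607 0.21259303]
top 1894 ((547.3488159179688, 100.30838012695312), 18.634765625) 0.21275521868961844
tab px 247 [320.28340081 205.5465587 ] [0.54094714 0.08956838 0.17847002] [[0.54204227 0.09085359 0.17321626]]
```

View pics/w2c.png

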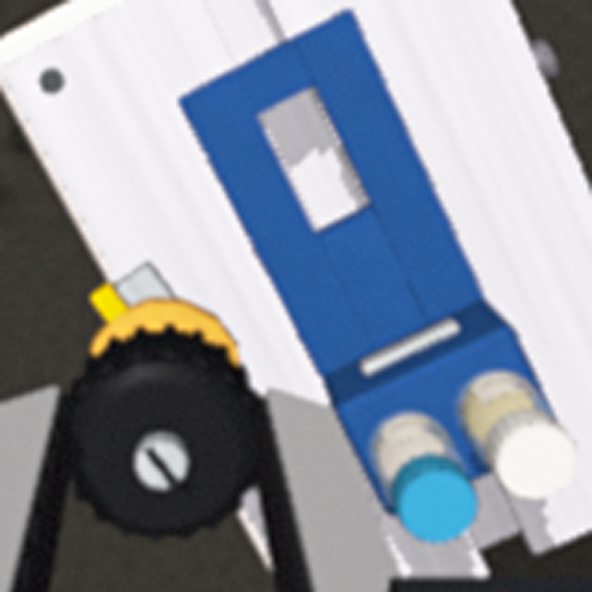

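```bash
python3 - <<'E'
from h import *
import pickle
c,o=pickle.load(open('w2.pkl','rb')); px=c["pixels"].astype(int)
yy,xx=np.indices((400,640)); k=(np.hypot(xx-323.5,yy-244.6)<10)&(px.min(2)>100)
q=np.array([xx[k].mean(),yy[k].mean()]); print(k.sum(),q)
P=onplane(c,[q],o["ee_pos"][2]+.034)[0]; print('stud',P,'minus tcp',P-o["ee_pos"])
y=o["eef_rot"][2]; d=(P-o["ee_pos"])[:2]; print('tool x,y',d@[np.cos(y),np.sin(y)],d@[np.sin(y),-np.cos(y)])
f=lambda u,v:(280+u/3.7,120+v/3.7)
# head end corners at head top z = underside+.0075
z=o["ee_pos"][2]-.039+.0075
H=onplane(c,[f(117,281),f(150,263),f(172,298)],z); print('head corners',H.round(4))
a=np.rad2deg(np.arctan2(*(H[0]-H[1])[:2][::-1])); b=np.rad2deg(np.arctan2(*(H[2]-H[1])[:2][::-1])); print('end edge ang',a,'side ang',b)
E
```

```text
156 [322.94871795 243.92948718]
stud [0.54717234 0.09958349 0.21871626] minus tcp [-0.00150563 -0.00129125  0.034     ]
tool x,y 0.0019673169201754625 0.0002527673977868311
head corners [[0.5462 0.0847 0.1532]
 [0.5381 0.0866 0.1532]
 [0.5399 0.0957 0.1532]]
end edge ang -12.660743581629463 side ang 79.10683295477538
```

Emit:
{"method": "carry_out", "body": {"motion": "-0.0123 0.0032 0 0 0 -1.75 255; -0.0123 0.0032 0 0 0 -1.75 255; -0.0123 0.0032 -0.01 0 0 0 255; -0.0123 0.0031 -0.015 0 0 0 255; 0 0 -0.02 0 0 0 255; 0 0 -0.01 0 0 0 255; 0 0 0 0 0 0 255; 0 0 0 0 0 0 255; 0 0 0 0 0 0 255"}}

```text
time_s: 5.67
ee_pos: [0.5004, 0.113, 0.1302]
eef_rot: [-3.141, 0.001, -2.366]
force: [-0.1, -0.2, -0.6]
grip_width: 0.0329
grip_force: 30.0
```

```bash
python3 - <<'E'
from h import *
import pickle
o=ctrl.get_obs(); print({k:np.round(o[k],4) for k in("ee_pos","eef_rot","force","moment","joint_vel")})
c=cam("wrist"); pickle.dump((c,o),open('w3.pkl','wb')); px=c["pixels"]
cv2.imwrite('pics/w3c.png',cv2.resize(px[150:260,260:390,::-1],None,fx=5.4,fy=5.4,interpolation=cv2.INTER_CUBIC))
E
```

```text
{'ee_pos': array([0.5004, 0.113 , 0.1302]), 'eef_rot': array([-3.1409e+00,  9.0000e-04, -2.3660e+00]), 'force': array([-0.0636, -0.1704, -0.6381]), 'moment': array([ 0.1137, -0.1228,  0.0452]), 'joint_vel': array([ 0.0039, -0.0056, -0.0019,  0.0013, -0.0018, -0.0026])}
```

View pics/w3c.png

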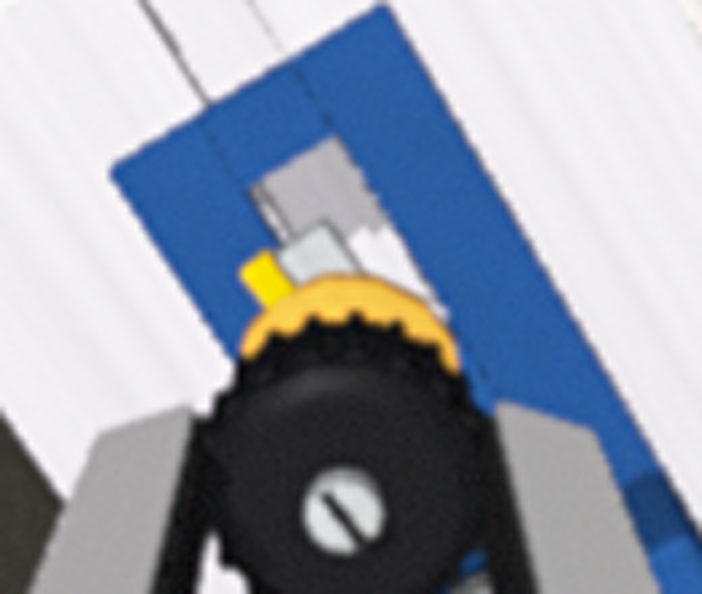

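```bash
python3 - <<'E'
from h import *
import pickle
c,o=pickle.load(open('w3.pkl','rb')); px=c["pixels"].astype(int)
f=lambda u,v:(260+u/5.4-.4,150+v/5.4-.4); z=o["ee_pos"][2]
ang=lambda a,b:np.rad2deg(np.arctan2(*(b-a)[:2][::-1]))
e=np.deg2rad(75.6);e=np.array([np.cos(e),np.sin(e)]);n=np.array([e[1],-e[0]])
sw=lambda p:(np.array([p[:2]@n,p[:2]@e])*1000).round(1)
H=onplane(c,[f(284,240),f(327,222),f(362,270)],z-.0315); print('head side ang',ang(H[1],H[2]),[sw(p) for p in H])
E=onplane(c,[f(335,137),f(448,318),f(250,185)],.064); print('hole edge',ang(E[0],E[1]),[sw(p) for p in E])
F=onplane(c,[f(383,5),f(112,170)],.064); print('foot corners',[sw(p) for p in F],'end mid',sw(F.mean(0)))
T=onplane(c,[f(268,252),f(240,270),f(264,280),f(290,290)],z-.039+.0275); print('tab',[sw(p) for p in T])
yy,xx=np.indices((400,640)); u0=f(344,510); k=(np.hypot(xx-u0[0],yy-u0[1])<8)&(px.min(2)>100)
P=onplane(c,[[xx[k].mean(),yy[k].mean()]],z+.034)[0]; print('stud',P,sw(P),'tcp',sw(o["ee_pos"]))
E
```

```text
head side ang 79.50238979958675 [array([456. , 216.4]), array([449.1, 217.4]), array([448.5, 226.5])]
hole edge 75.85645228627463 [array([445.4, 213.1]), array([445.2, 250.7]), array([462. , 212.8])]
foot corners [array([427.1, 198.3]), array([480.7, 198.4])] end mid [453.9 198.3]
tab [array([455.2, 212.4]), array([459.9, 212.6]), array([457.8, 215.5]), array([455.5, 218.6])]
stud [0.49881937 0.11175594 0.16422718] [455.4 232.3] tcp [456.6 233.9]
```

Emit:
{"method": "carry_out", "body": {"motion": "-0.0013 0.0004 0 0 0 -4 255; 0 0 -0.01 0 0 0 255; 0 0 -0.008 0 0 0 255; 0 0 -0.006 0 0 0 255; 0 0 -0.004 0 0 0 255; 0 0 -0.003 0 0 0 255; 0 0 -0.002 0 0 0 255; 0 0 -0.002 0 0 0 255; 0 0 0 0 0 0 255"}}

```text
time_s: 6.47
ee_pos: [0.4984, 0.1137, 0.094]
eef_rot: [-3.142, -0.0, -2.434]
force: [0.2, -0.3, -2.5]
grip_width: 0.0328
grip_force: 30.0
```

Emit:
{"method": "carry_out", "body": {"motion": "0 0 -0.001 0 0 0 255; 0 0 -0.001 0 0 0 255; 0 0 -0.001 0 0 0 255; 0 0 0 0 0 0 255"}}

```text
time_s: 6.8
ee_pos: [0.4984, 0.1137, 0.0911]
eef_rot: [3.142, -0.0, -2.435]
force: [0.4, -0.5, -1.4]
grip_width: 0.0332
grip_force: 30.0
```

Emit:
{"method": "carry_out", "body": {"motion": "0 0 -0.0015 0 0 0 255; 0 0 -0.0015 0 0 0 255; 0 0 -0.0015 0 0 0 255; 0 0 -0.0015 0 0 0 255; 0 0 -0.001 0 0 0 255; 0 0 -0.0005 0 0 0 255; 0 0 0 0 0 0 255; 0 0 0 0 0 0 255"}}

```text
time_s: 7.47
ee_pos: [0.4984, 0.1137, 0.0837]
eef_rot: [3.142, -0.0, -2.435]
force: [0.7, -0.2, -1.8]
grip_width: 0.0333
grip_force: 30.0
```

```bash
python3 - <<'E'
from h import *
o=ctrl.get_obs(); print({k:np.round(o[k],4) for k in("ee_pos","eef_rot","force","moment","qpos")})
E
```

```text
{'ee_pos': array([0.4984, 0.1137, 0.0837]), 'eef_rot': array([ 3.1415e+00, -1.0000e-04, -2.4346e+00]), 'force': array([ 0.7186, -0.1564, -1.768 ]), 'moment': array([ 0.1907, -0.1412,  0.0373]), 'qpos': array([ 0.1526,  0.3239,  1.7397,  0.    ,  1.078 , -2.1252])}
```

Emit:
{"method": "carry_out", "body": {"motion": "0 0 -0.0005 0 0 0 255; 0 0 -0.0004 0 0 0 255; 0 0 -0.0004 0 0 0 255; 0 0 0 0 0 0 255; 0 0 0 0 0 0 255"}}

```text
time_s: 7.88
ee_pos: [0.4984, 0.1137, 0.0825]
eef_rot: [-3.142, 0.0, -2.435]
force: [-0.1, 0.2, -0.6]
grip_width: 0.0331
grip_force: 30.0
```

Emit:
{"method": "carry_out", "body": {"motion": "0 0 -0.0004 0 0 0 255; 0 0 -0.0002 0 0 0 255; 0 0 0 0 0 0 255"}}

```text
time_s: 8.13
ee_pos: [0.4988, 0.1139, 0.0824]
eef_rot: [-3.141, 0.001, -2.435]
force: [-1.0, 1.6, 5.1]
grip_width: 0.0332
grip_force: 30.0
```

The head rests on the slot floor at the height I predicted. Turning clockwise now.

Emit:
{"method": "carry_out", "body": {"motion": "0 0 0.0003 0 0 0 255; 0.00005 -0.00013 0 0 0 -6 255; 0.00005 -0.00013 0 0 0 -6 255; 0.00005 -0.00013 0 0 0 -6 255; 0.00005 -0.00013 0 0 0 -6 255; 0.00005 -0.00013 0 0 0 -6 255; 0 0 0 0 0 0 255; 0 0 0 0 0 0 255"}}

```text
time_s: 8.8
ee_pos: [0.499, 0.113, 0.0825]
eef_rot: [-3.141, 0.001, -2.955]
force: [2.0, -1.3, 3.6]
grip_width: 0.0329
grip_force: 30.0
```

```bash
cat > st.py <<'E'
from h import *
o=ctrl.get_obs(); print({k:np.round(o[k],4) for k in("time_s","ee_pos","eef_rot","force","moment","qpos","grip_width")})
E
python3 st.py
```

```text
{'time_s': np.float64(8.8), 'ee_pos': array([0.499 , 0.113 , 0.0825]), 'eef_rot': array([-3.1414e+00,  1.0000e-03, -2.9549e+00]), 'force': array([ 1.9575, -1.3195,  3.6228]), 'moment': array([-0.1738, -0.4743, -0.0221]), 'qpos': array([ 1.5120e-01,  3.2600e-01,  1.7403e+00, -2.0000e-04,  1.0743e+00,
       -1.6062e+00]), 'grip_width': np.float64(0.0329)}
```

Emit:
{"method": "carry_out", "body": {"motion": "-0.0001 -0.00013 0 0 0 -6 255; -0.0001 -0.00013 0 0 0 -6 255; -0.0001 -0.00013 0 0 0 -6 255; -0.0001 -0.00013 0 0 0 -6 255; -0.0001 -0.00013 0 0 0 -6 255; -0.0001 -0.00013 0 0 0 -6 255; 0 0 0 0 0 -6 255; 0 0 0 0 0 0 255; 0 0 0 0 0 0 255"}}

```text
time_s: 9.55
ee_pos: [0.4983, 0.1122, 0.0825]
eef_rot: [3.141, 0.001, 2.595]
force: [0.7, -1.7, 4.7]
grip_width: 0.0329
grip_force: 30.0
```

```bash
python3 st.py
```

```text
{'time_s': np.float64(9.55), 'ee_pos': array([0.4983, 0.1122, 0.0825]), 'eef_rot': array([3.1414e+00, 7.0000e-04, 2.5952e+00]), 'force': array([ 0.6793, -1.6541,  4.6695]), 'moment': array([-0.3798, -0.2379,  0.0526]), 'qpos': array([ 1.4980e-01,  3.2440e-01,  1.7425e+00, -3.0000e-04,  1.0741e+00,
       -8.7450e-01]), 'grip_width': np.float64(0.0329)}
```

Emit:
{"method": "carry_out", "body": {"motion": "0 0 0 0 0 -6 255; 0 0 0 0 0 -6 255; 0 0 0 0 0 0 255"}}

```text
time_s: 9.8
ee_pos: [0.4982, 0.1121, 0.0825]
eef_rot: [-3.142, 0.0, 2.38]
force: [0.0, -2.1, 5.8]
grip_width: 0.033
grip_force: 30.0
```

```bash
python3 st.py
```

```text
{'time_s': np.float64(9.8), 'ee_pos': array([0.4982, 0.1121, 0.0825]), 'eef_rot': array([-3.1415e+00,  5.0000e-04,  2.3798e+00]), 'force': array([ 0.0261, -2.1359,  5.8102]), 'moment': array([-0.5636,  0.0207,  0.0315]), 'qpos': array([ 1.4970e-01,  3.2430e-01,  1.7426e+00, -5.0000e-04,  1.0744e+00,
       -6.5900e-01]), 'grip_width': np.float64(0.033)}
```

Emit:
{"method": "carry_out", "body": {"motion": "0 0 0 0 0 -6 255; 0 0 0 0 0 -6 255; 0 0 0 0 0 0 255"}}

```text
time_s: 10.05
ee_pos: [0.498, 0.1121, 0.0824]
eef_rot: [-3.141, 0.0, 2.17]
force: [-0.6, -2.3, 5.4]
grip_width: 0.0328
grip_force: 30.0
```

```bash
python3 st.py
```

```text
{'time_s': np.float64(10.05), 'ee_pos': array([0.498 , 0.1121, 0.0824]), 'eef_rot': array([-3.1413e+00,  1.0000e-04,  2.1704e+00]), 'force': array([-0.5976, -2.2501,  5.3994]), 'moment': array([-0.4735,  0.1731,  0.0614]), 'qpos': array([ 1.4980e-01,  3.2440e-01,  1.7428e+00, -2.0000e-04,  1.0746e+00,
       -4.4960e-01]), 'grip_width': np.float64(0.0328)}
```

```bash
cat > tab.py <<'E'
from h import *
o=ctrl.get_obs(); c=cam("wrist"); px=c["pixels"].astype(int)
m=((px[:,:,0]>170)&(px[:,:,1]>170)&(px[:,:,2]<110)).astype(np.uint8); m[270:]=0; m[:150]=0; m[:,:260]=0; m[:,390:]=0
n,l,s,ce=cv2.connectedComponentsWithStats(m)
z=o["ee_pos"][2]; yy,xx=np.indices((400,640)); k=(np.hypot(xx-323,yy-244)<14)&(px.min(2)>100)
P=onplane(c,[[xx[k].mean(),yy[k].mean()]],z+.034)[0]
print('stud px',k.sum(),xx[k].mean(),yy[k].mean(),P)
for i in range(1,n):
    if s[i,4]>8:
        T=onplane(c,[ce[i]],z-.0404+.025)[0]; d=(T-P)[:2]; print('tab',s[i],ce[i],T.round(4),'dist',np.hypot(*d),'ang',np.rad2deg(np.arctan2(d[1],d[0])))
cv2.imwrite('pics/t%d.png'%int(o["time_s"]*100),cv2.resize(px[150:270,255:395].astype(np.uint8)[:,:,::-1],None,fx=5,fy=5,interpolation=cv2.INTER_CUBIC))
E
python3 tab.py; ls pics
```

```text
stud px 128 323.5625 245.125 [0.49700458 0.11327267 0.11636491]
tab [305 198  18  17 126] [312.24603175 205.50793651] [0.4846 0.1163 0.067 ] dist 0.012783236712214548 ang 166.23301262121527
crop0.png
scene0.png
t1005.png
top0.png
w1.png
w1c.png
w2.png
w2c.png
w3c.png
```

The tab now points at 166°, so the head is about square. I'll keep turning and check whether the bolt is stopped.

Emit:
{"method": "carry_out", "body": {"motion": "0 0 0 0 0 -6 255; 0 0 0 0 0 -6 255; 0 0 0 0 0 -6 255; 0 0 0 0 0 0 255"}}

```text
time_s: 10.43
ee_pos: [0.4979, 0.1122, 0.0823]
eef_rot: [-3.141, 0.0, 1.856]
force: [-1.1, -1.0, 6.6]
grip_width: 0.033
grip_force: 30.0
```

```bash
python3 st.py; python3 tab.py
```

```text
{'time_s': np.float64(10.4333), 'ee_pos': array([0.4979, 0.1122, 0.0823]), 'eef_rot': array([-3.1413e+00,  1.0000e-04,  1.8563e+00]), 'force': array([-1.0838, -1.0382,  6.6358]), 'moment': array([-0.3373,  0.2437,  0.0447]), 'qpos': array([ 1.5000e-01,  3.2440e-01,  1.7428e+00, -1.0000e-04,  1.0747e+00,
       -1.3550e-01]), 'grip_width': np.float64(0.033)}
stud px 142 323.01408450704224 245.08450704225353 [0.49695525 0.1133812  0.11634136]
tab [300 202  18  13 100] [308.13 207.3 ] [0.4838 0.1179 0.0669] dist 0.013922489346596945 ang 160.91861342541767
```

Emit:
{"method": "carry_out", "body": {"motion": "0 0 0.0003 0 0 -6 255; 0 0 0 0 0 -6 255; 0 0 0 0 0 -6 255; 0 0 0 0 0 0 255"}}

```text
time_s: 10.82
ee_pos: [0.4979, 0.1123, 0.0824]
eef_rot: [-3.141, 0.0, 1.543]
force: [-1.3, -0.2, 2.7]
grip_width: 0.033
grip_force: 30.0
```

```bash
python3 st.py; python3 tab.py
```

```text
{'time_s': np.float64(10.8167), 'ee_pos': array([0.4979, 0.1123, 0.0824]), 'eef_rot': array([-3.1411e+00,  1.0000e-04,  1.5434e+00]), 'force': array([-1.2628, -0.2482,  2.7409]), 'moment': array([-0.2229,  0.1401,  0.07  ]), 'qpos': array([0.15  , 0.3242, 1.7428, 0.    , 1.0751, 0.1774]), 'grip_width': np.float64(0.033)}
stud px 142 323.0774647887324 245.07042253521126 [0.49722855 0.11354921 0.11642758]
tab [297 206  18  10  77] [304.83116883 210.93506494] [0.4834 0.1191 0.067 ] dist 0.014872708304911057 ang 158.15614779513157
```

```bash
cat > wz.py <<'E'
import sys,pickle
from h import *
def run(c,z,lab):
    px=c["pixels"].astype(int)
    y=(px[:,:,0]>170)&(px[:,:,1]>170)&(px[:,:,2]<110)
    b=(px[:,:,0]-px[:,:,2]>70)&~y&(px[:,:,0]>130)
    for nm,m in(('tab',y),('brass',b)):
        m=m.astype(np.uint8).copy(); m[270:]=0; m[:150]=0; m[:,:260]=0; m[:,390:]=0
        m=cv2.erode(m,np.ones((3,3),np.uint8)); q=np.argwhere(m)[:,::-1]
        if len(q): 
            Z=deep(c,q)[:,2]; print(lab,nm,len(q),'z-headunder pct',(np.percentile(Z,[10,50,90])-z+.0404).round(4),'abs',np.median(Z).round(4))
for f in('w2','w3'):
    c,o=pickle.load(open(f+'.pkl','rb')); run(c,o["ee_pos"][2],f)
o=ctrl.get_obs(); run(cam("wrist"),o["ee_pos"][2],'now')
E
python3 wz.py
```

```text
w2 tab 112 z-headunder pct [0.0307 0.0317 0.0325] abs 0.176
w3 tab 114 z-headunder pct [0.0308 0.0316 0.0325] abs 0.1214
now tab 22 z-headunder pct [0.0287 0.0294 0.0303] abs 0.0714
now brass 101 z-headunder pct [0.0294 0.0302 0.0312] abs 0.0722
```

Depth shows the washer coming down (31.6 → about 29.5 mm above the head) while the bolt is held, so about 2.4 mm remains before contact. Turning further, then regripping.

Emit:
{"method": "carry_out", "body": {"motion": "0 0 0 0 0 -6 255; 0 0 0 0 0 -6 255; 0 0 0 0 0 -6 255; 0 0 0 0 0 -6 255; 0 0 0 0 0 -6 255; 0 0 0 0 0 0 255"}}

```text
time_s: 11.42
ee_pos: [0.498, 0.1124, 0.0824]
eef_rot: [-3.141, -0.0, 1.021]
force: [-0.1, -0.8, 3.0]
grip_width: 0.0331
grip_force: 30.0
```

```bash
python3 st.py; python3 tab.py; python3 wz.py|tail -2
```

```text
{'time_s': np.float64(11.4167), 'ee_pos': array([0.498 , 0.1124, 0.0824]), 'eef_rot': array([-3.1413e+00, -1.0000e-04,  1.0209e+00]), 'force': array([-0.1133, -0.7945,  2.9994]), 'moment': array([0.0925, 0.2472, 0.0312]), 'qpos': array([1.5010e-01, 3.2430e-01, 1.7427e+00, 3.0000e-04, 1.0748e+00,
       6.9980e-01]), 'grip_width': np.float64(0.0331)}
stud px 146 323.45205479452056 245.0068493150685 [0.49808798 0.11351799 0.11643275]
tab [335 207  18  13  75] [344.21333333 213.92      ] [0.513  0.1076 0.067 ] dist 0.01608465649167267 ang -21.763669695123166
tab [296 221   5   5  18] [297.38888889 222.72222222] [0.4786 0.1202 0.067 ] dist 0.02056489109680957 ang 160.98833846361492
now tab 24 z-headunder pct [0.0278 0.0283 0.0292] abs 0.0704
now brass 124 z-headunder pct [0.0277 0.0284 0.0296] abs 0.0705
```

Emit:
{"method": "carry_out", "body": {"motion": "0 0 0 0 0 0 130; 0 0 0 0 0 0 130; 0 0 0 0 0 0 130; 0 0 0 0 0 6.5 130; 0 0 0 0 0 6.5 130; 0 0 0 0 0 6.5 130; 0 0 0 0 0 6.5 130; 0 0 0 0 0 6.5 130; 0 0 0 0 0 6.5 130; 0 0 0 0 0 6.5 130; 0 0 0 0 0 6.5 130; 0 0 0 0 0 6.5 130; 0 0 0 0 0 6.5 130; 0 0 0 0 0 6.5 130; 0 0 0 0 0 6.5 130; 0 0 0 0 0 0 130; 0 0 0 0 0 0 130"}}

```text
time_s: 12.93
ee_pos: [0.498, 0.1122, 0.0823]
eef_rot: [-3.141, -0.0, 2.38]
force: [0.5, -0.1, -0.1]
grip_width: 0.0461
grip_force: 0.0
```

```bash
python3 st.py; python3 tab.py; python3 wz.py|tail -2
```

```text
{'time_s': np.float64(12.9333), 'ee_pos': array([0.498 , 0.1122, 0.0823]), 'eef_rot': array([-3.1415e+00, -1.0000e-04,  2.3798e+00]), 'force': array([ 0.4513, -0.0613, -0.1455]), 'moment': array([ 0.004 , -0.1252, -0.0078]), 'qpos': array([ 0.1499,  0.3245,  1.7427, -0.    ,  1.0746, -0.6591]), 'grip_width': np.float64(0.0461)}
stud px 126 322.6190476190476 245.62698412698413 [0.49671294 0.11258553 0.11634494]
tab [305 194  25  21 187] [316.50802139 204.26737968] [0.4856 0.1167 0.0669] dist 0.011819437112790532 ang 159.8711706809803
now tab 90 z-headunder pct [0.0274 0.0284 0.0294] abs 0.0704
now brass 39 z-headunder pct [0.0279 0.0288 0.0297] abs 0.0708
```

Emit:
{"method": "carry_out", "body": {"motion": "0 0 0 0 0 0 255; 0 0 0 0 0 0 255; 0 0 0 0 0 0 255; 0 0 0 0 0 0 255; 0 0 0 0 0 0 255; 0 0 0 0 0 -6 255; 0 0 0 0 0 -6 255; 0 0 0 0 0 -6 255; 0 0 0 0 0 0 255", "grip_force": 35}}

```text
time_s: 13.78
ee_pos: [0.4981, 0.1123, 0.0824]
eef_rot: [3.142, 0.0, 2.063]
force: [-0.6, 0.4, -0.8]
grip_width: 0.0325
grip_force: 35.0
```

```bash
python3 st.py; python3 wz.py|tail -2
```

```text
{'time_s': np.float64(13.7833), 'ee_pos': array([0.4981, 0.1123, 0.0824]), 'eef_rot': array([3.1416, 0.    , 2.0633]), 'force': array([-0.5689,  0.376 , -0.8087]), 'moment': array([ 0.0167, -0.2375,  0.1   ]), 'qpos': array([ 0.1499,  0.3244,  1.7426, -0.    ,  1.0746, -0.3425]), 'grip_width': np.float64(0.0325)}
now tab 75 z-headunder pct [0.0268 0.0276 0.0284] abs 0.0696
now brass 68 z-headunder pct [0.027  0.0278 0.0286] abs 0.0698
```

Emit:
{"method": "carry_out", "body": {"motion": "0 0 0 0 0 -6 255; 0 0 0 0 0 0 255"}}

```text
time_s: 14.0
ee_pos: [0.4981, 0.1122, 0.0824]
eef_rot: [3.142, 0.0, 1.962]
force: [-0.7, -0.1, -0.2]
grip_width: 0.0324
grip_force: 35.0
```

Emit:
{"method": "carry_out", "body": {"motion": "0 0 0 0 0 -6 255; 0 0 0 0 0 0 255"}}

```text
time_s: 14.17
ee_pos: [0.4981, 0.1123, 0.0825]
eef_rot: [3.142, 0.0, 1.859]
force: [0.6, 0.1, -0.6]
grip_width: 0.0327
grip_force: 35.0
```

```bash
python3 st.py; python3 wz.py|tail -2
```

```text
{'time_s': np.float64(14.1667), 'ee_pos': array([0.4981, 0.1123, 0.0825]), 'eef_rot': array([3.1415, 0.    , 1.8593]), 'force': array([ 0.5636,  0.1067, -0.6266]), 'moment': array([-0.0086, -0.2064,  0.0687]), 'qpos': array([ 0.15  ,  0.3243,  1.7426, -0.    ,  1.0746, -0.1385]), 'grip_width': np.float64(0.0327)}
now tab 58 z-headunder pct [0.0259 0.027  0.0276] abs 0.069
now brass 96 z-headunder pct [0.0263 0.0272 0.0278] abs 0.0692
```

Emit:
{"method": "carry_out", "body": {"motion": "0 0 0 0 0 -5 255; 0 0 0 0 0 0 255"}}

```text
time_s: 14.38
ee_pos: [0.4981, 0.1123, 0.0824]
eef_rot: [3.142, 0.0, 1.773]
force: [0.1, -0.3, -0.4]
grip_width: 0.033
grip_force: 35.0
```

Emit:
{"method": "carry_out", "body": {"motion": "0 0 0 0 0 -5 255; 0 0 0 0 0 0 255"}}

```text
time_s: 14.55
ee_pos: [0.4981, 0.1122, 0.0825]
eef_rot: [3.141, 0.0, 1.686]
force: [1.1, 0.3, -0.1]
grip_width: 0.0332
grip_force: 35.0
```

Emit:
{"method": "carry_out", "body": {"motion": "0 0 0 0 0 -5 255; 0 0 0 0 0 0 255"}}

```text
time_s: 14.72
ee_pos: [0.4982, 0.1123, 0.0825]
eef_rot: [3.141, -0.0, 1.599]
force: [0.6, 0.8, -0.9]
grip_width: 0.0327
grip_force: 35.0
```

```bash
python3 st.py; python3 wz.py|tail -2
```

```text
{'time_s': np.float64(14.7167), 'ee_pos': array([0.4982, 0.1123, 0.0825]), 'eef_rot': array([ 3.1414e+00, -1.0000e-04,  1.5995e+00]), 'force': array([ 0.6104,  0.7809, -0.874 ]), 'moment': array([ 0.0681, -0.3391,  0.1141]), 'qpos': array([1.4990e-01, 3.2430e-01, 1.7425e+00, 1.0000e-04, 1.0745e+00,
       1.2120e-01]), 'grip_width': np.float64(0.0327)}
now tab 47 z-headunder pct [0.0257 0.0265 0.0271] abs 0.0686
now brass 122 z-headunder pct [0.0259 0.0267 0.0275] abs 0.0688
```

Emit:
{"method": "carry_out", "body": {"motion": "0 0 0 0 0 -5 255; 0 0 0 0 0 0 255"}}

```text
time_s: 14.93
ee_pos: [0.4981, 0.1123, 0.0825]
eef_rot: [3.141, -0.0, 1.512]
force: [0.5, 1.3, 0.1]
grip_width: 0.0328
grip_force: 35.0
```

Emit:
{"method": "carry_out", "body": {"motion": "0 0 0 0 0 -5 255; 0 0 0 0 0 0 255"}}

```text
time_s: 15.1
ee_pos: [0.4982, 0.1123, 0.0826]
eef_rot: [3.141, -0.0, 1.425]
force: [1.3, 0.8, 0.5]
grip_width: 0.0328
grip_force: 35.0
```

```bash
python3 st.py; python3 tab.py; python3 wz.py|tail -2
```

```text
{'time_s': np.float64(15.1), 'ee_pos': array([0.4982, 0.1123, 0.0826]), 'eef_rot': array([ 3.1413e+00, -1.0000e-04,  1.4247e+00]), 'force': array([1.3472, 0.7864, 0.4603]), 'moment': array([ 0.1439, -0.3832,  0.11  ]), 'qpos': array([0.15  , 0.3242, 1.7425, 0.    , 1.0746, 0.296 ]), 'grip_width': np.float64(0.0328)}
stud px 140 323.26428571428573 245.29285714285714 [0.49773079 0.11342175 0.11656086]
tab [296 204  19  13  96] [305.29166667 210.66666667] [0.485  0.1209 0.0672] dist 0.014749997883147726 ang 149.612236389956
tab [338 210   5   4  14] [339.78571429 211.71428571] [0.5109 0.1162 0.0672] dist 0.013443316135154582 ang 12.025525692292236
now tab 30 z-headunder pct [0.0253 0.0265 0.0275] abs 0.0686
now brass 122 z-headunder pct [0.0259 0.0266 0.0273] abs 0.0687
```

```bash
ls -t pics|head -1; cp pics/$(ls -t pics|head -1) pics/now1.png
```

```text
t1510.png
```

View pics/now1.png

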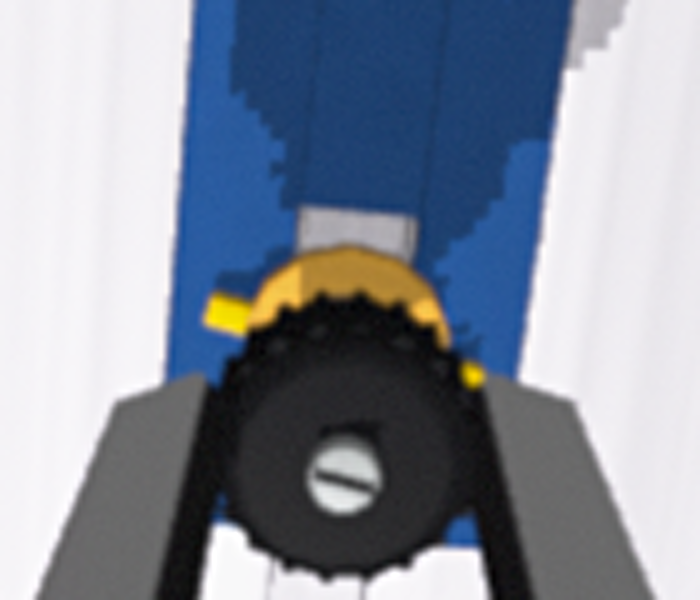

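Image: the washer is down near the foot. Tabs at crop (228,312) and (473,373) lie nearly square across the slot, with the stud's screwdriver slot parallel to them.

```bash
python3 - <<'E'
from h import *
o=ctrl.get_obs(); c=cam("wrist"); f=lambda u,v:(255+u/5-.4,150+v/5-.4)
T=onplane(c,[f(208,313),f(482,375)],.0665); d=(T[1]-T[0])[:2]; print(T.round(4),'tabs ang',np.rad2deg(np.arctan2(d[1],d[0])),np.hypot(*d))
S=onplane(c,[f(317,477),f(372,491)],.115); d=(S[1]-S[0])[:2]; print('stud slot',np.rad2deg(np.arctan2(d[1],d[0])))
H=onplane(c,[f(299,208),f(416,214)],.064); d=(H[1]-H[0])[:2]; print('hole end edge',np.rad2deg(np.arctan2(d[1],d[0])),np.hypot(*d))
L=onplane(c,[f(190,100),f(165,370),f(565,80),f(520,375)],.064)
for a,b in((0,1),(2,3)): d=(L[a]-L[b])[:2]; print('foot side',np.rad2deg(np.arctan2(d[1],d[0])))
E
```

```text
[[0.4778 0.1204 0.0665]
 [0.5181 0.1044 0.0665]] tabs ang -21.656805574321854 0.04336669341567236
stud slot -23.67390068649315
hole end edge -11.185622981801036 0.01778382879651736
foot side 75.05978402114685
foot side 75.53347140429597
```

```bash
cat > kz.py <<'E'
import pickle
from h import *
from scipy.spatial.transform import Rotation as R
def kz(c,o,lab):
    # pixels of knob top: project the true annulus 6..14 mm round the axis, by world radius of depth points
    uv=np.argwhere(np.ones((400,640)))[:,::-1]; uv=uv[(abs(uv[:,0]-323)<35)&(abs(uv[:,1]-240)<40)]
    Q=deep(c,uv); px=c["pixels"][uv[:,1],uv[:,0]].astype(int); y=o["eef_rot"][2]; t=o["ee_pos"]
    ax=t[:2]+.0018*np.array([np.cos(y),np.sin(y)]); r=np.hypot(*(Q[:,:2]-ax).T)
    k=(r>.006)&(r<.013)&(px.max(1)<110); kz=np.median(Q[k][:,2]); k2=(r<.003); sz=np.median(Q[k2][:,2])
    print(lab,'knob',k.sum(),(kz).round(5),'rel tcp',(kz-t[2]).round(5),'stud',k2.sum(),sz.round(5),'rel',(sz-t[2]).round(5))
if __name__=='__main__':
    for f in('w2','w3'):
        c,o=pickle.load(open(f+'.pkl','rb')); kz(c,o,f)
    o=ctrl.get_obs()
    for i in range(2): kz(cam("wrist"),o,'now')
E
python3 kz.py
```

```text
w2 knob 965 0.21302 rel tcp 0.02831 stud 87 0.21648 rel 0.03176
w3 knob 962 0.15859 rel tcp 0.02836 stud 83 0.16194 rel 0.03171
now knob 949 0.11082 rel tcp 0.02826 stud 92 0.11409 rel 0.03153
now knob 957 0.1108 rel tcp 0.02823 stud 89 0.11392 rel 0.03135
```

Emit:
{"method": "carry_out", "body": {"motion": "0 0 0 0 0 0 130; 0 0 0 0 0 0 130; 0 0 0 0 0 0 130; 0 0 0 0 0 0 130"}}

```text
time_s: 15.68
ee_pos: [0.4979, 0.1122, 0.0823]
eef_rot: [-3.141, 0.0, 1.423]
force: [-0.5, 0.6, -0.7]
grip_width: 0.0461
grip_force: 0.0
```

```bash
python3 kz.py|tail -2;python3 wz.py|tail -2; python3 st.py
```

```text
now knob 968 0.11089 rel tcp 0.02854 stud 86 0.11439 rel 0.03204
now knob 961 0.11084 rel tcp 0.02849 stud 80 0.11441 rel 0.03206
now tab 27 z-headunder pct [0.0259 0.0265 0.0274] abs 0.0684
now brass 119 z-headunder pct [0.0257 0.0266 0.0273] abs 0.0686
{'time_s': np.float64(15.8333), 'ee_pos': array([0.498 , 0.1122, 0.0824]), 'eef_rot': array([-3.1415e+00,  1.0000e-04,  1.4228e+00]), 'force': array([ 0.0124, -0.0516, -0.2513]), 'moment': array([-0.0477, -0.1186,  0.0139]), 'qpos': array([ 0.1499,  0.3243,  1.7427, -0.    ,  1.0747,  0.2979]), 'grip_width': np.float64(0.0464)}
```

Knob-height depth is repeatable to about 0.05 mm, and the bolt has only just begun to lift, so the washer has just met the foot. Regripping and taking up the play.

Emit:
{"method": "carry_out", "body": {"motion": "0 0 0 0 0 0 255; 0 0 0 0 0 0 255; 0 0 0 0 0 0 255; 0 0 0 0 0 0 255; 0 0 0.0001 0 0 -5 255; 0 0 0.0002 0 0 -5 255; 0 0 0.0003 0 0 -5 255; 0 0 0.0003 0 0 -5 255; 0 0 0 0 0 0 255; 0 0 0 0 0 0 255"}}

```text
time_s: 16.67
ee_pos: [0.4981, 0.1122, 0.0832]
eef_rot: [3.141, 0.0, 1.076]
force: [2.2, -0.0, -3.8]
grip_width: 0.0329
grip_force: 35.0
```

```bash
python3 st.py;python3 kz.py|tail -2;python3 wz.py|tail -2
```

```text
{'time_s': np.float64(16.6667), 'ee_pos': array([0.4981, 0.1122, 0.0832]), 'eef_rot': array([3.1415e+00, 1.0000e-04, 1.0762e+00]), 'force': array([ 2.2448, -0.045 , -3.7735]), 'moment': array([-0.2298, -0.5945, -0.0315]), 'qpos': array([ 1.4980e-01,  3.2340e-01,  1.7420e+00, -2.0000e-04,  1.0762e+00,
        6.4460e-01]), 'grip_width': np.float64(0.0329)}
now knob 957 0.11154 rel tcp 0.02839 stud 86 0.11486 rel 0.0317
now knob 957 0.11166 rel tcp 0.0285 stud 85 0.11502 rel 0.03186
now tab 32 z-headunder pct [0.0245 0.0256 0.0262] abs 0.0685
now brass 135 z-headunder pct [0.0249 0.0258 0.0267] abs 0.0687
```

Emit:
{"method": "carry_out", "body": {"motion": "0 0 0 0 0 0 130; 0 0 0 0 0 0 130; 0 0 0 0 0 0 130; 0 0 0 0 0 0 130"}}

```text
time_s: 17.15
ee_pos: [0.498, 0.1123, 0.0834]
eef_rot: [-3.141, 0.0, 1.074]
force: [-0.3, 0.1, 0.6]
grip_width: 0.0464
grip_force: 0.0
```

```bash
python3 kz.py|tail -2;python3 wz.py|tail -2; python3 tab.py; python3 st.py
```

```text
now knob 975 0.11172 rel tcp 0.0283 stud 89 0.11505 rel 0.03163
now knob 957 0.11172 rel tcp 0.02831 stud 85 0.11517 rel 0.03176
now tab 39 z-headunder pct [0.0245 0.0252 0.0265] abs 0.0682
now brass 130 z-headunder pct [0.0249 0.0257 0.0264] abs 0.0687
stud px 141 323.88652482269504 244.56737588652481 [0.49846983 0.11358576 0.11740086]
tab [334 205   9   8  40] [338.075 208.65 ] [0.5112 0.1143 0.068 ] dist 0.01273777462878736 ang 3.033643033006874
tab [305 208   5   7  21] [307.38095238 211.23809524] [0.4897 0.1236 0.068 ] dist 0.013308759848770066 ang 131.36507196718458
tab [343 215  10   6  43] [348.20930233 216.86046512] [0.5149 0.1047 0.068 ] dist 0.01870859347157987 ang -28.3444924923686
tab [296 218   7   5  29] [298.5862069  219.68965517] [0.4804 0.1208 0.068 ] dist 0.019478742693911914 ang 158.17449041886152
{'time_s': np.float64(17.35), 'ee_pos': array([0.498 , 0.1123, 0.0834]), 'eef_rot': array([-3.1415, -0.    ,  1.0736]), 'force': array([-0.318 ,  0.5098, -0.0018]), 'moment': array([-0.0601, -0.03  , -0.085 ]), 'qpos': array([0.1499, 0.3231, 1.7419, 0.    , 1.0767, 0.6471]), 'grip_width': np.float64(0.0461)}
```

Emit:
{"method": "carry_out", "body": {"motion": "0 0 0 0 0 0 255; 0 0 0 0 0 0 255; 0 0 0 0 0 0 255; 0 0 0 0 0 0 255; 0 0 0.0002 0 0 -5 255; 0 0 0.0002 0 0 -5 255; 0 0 0 0 0 -5 255; 0 0 0 0 0 -5 255; 0 0 0 0 0 0 255; 0 0 0 0 0 0 255"}}

```text
time_s: 18.18
ee_pos: [0.4983, 0.1122, 0.0839]
eef_rot: [3.141, -0.0, 0.727]
force: [1.9, -1.9, 1.4]
grip_width: 0.0325
grip_force: 35.0
```

```bash
python3 st.py;python3 kz.py|tail -2;python3 wz.py|tail -2
```

```text
{'time_s': np.float64(18.1833), 'ee_pos': array([0.4983, 0.1122, 0.0839]), 'eef_rot': array([ 3.1412e+00, -4.0000e-04,  7.2710e-01]), 'force': array([ 1.8911, -1.8591,  1.4421]), 'moment': array([-0.1939, -0.3347, -0.0123]), 'qpos': array([ 1.4990e-01,  3.2250e-01,  1.7413e+00, -1.0000e-04,  1.0773e+00,
        9.9370e-01]), 'grip_width': np.float64(0.0325)}
now knob 965 0.11219 rel tcp 0.02832 stud 93 0.11544 rel 0.03157
now knob 961 0.11217 rel tcp 0.0283 stud 89 0.11545 rel 0.03158
now tab 48 z-headunder pct [0.0243 0.0252 0.026 ] abs 0.0686
now brass 104 z-headunder pct [0.0245 0.0252 0.026 ] abs 0.0687
```

Emit:
{"method": "carry_out", "body": {"motion": "0 0 0 0 0 0 130; 0 0 0 0 0 0 130; 0 0 0 0 0 0 130; 0 0 0 0 0 0 130"}}

```text
time_s: 18.67
ee_pos: [0.4979, 0.1123, 0.0836]
eef_rot: [-3.141, 0.0, 0.725]
force: [1.0, -0.4, -0.8]
grip_width: 0.0461
grip_force: 0.0
```

```bash
python3 kz.py|tail -2;python3 wz.py|tail -2; python3 st.py
```

```text
now knob 963 0.11222 rel tcp 0.02859 stud 85 0.11552 rel 0.03189
now knob 965 0.11219 rel tcp 0.02855 stud 84 0.11574 rel 0.03211
now tab 50 z-headunder pct [0.0246 0.025  0.0258] abs 0.0682
now brass 102 z-headunder pct [0.0246 0.0255 0.0263] abs 0.0687
{'time_s': np.float64(18.8167), 'ee_pos': array([0.4979, 0.1123, 0.0837]), 'eef_rot': array([-3.1414e+00,  2.0000e-04,  7.2460e-01]), 'force': array([ 1.2636, -0.4786,  0.0665]), 'moment': array([ 0.0179, -0.0015,  0.0422]), 'qpos': array([0.15  , 0.3226, 1.7417, 0.    , 1.0776, 0.9961]), 'grip_width': np.float64(0.0459)}
```

The bolt's rise has levelled off at 1.5 mm, so the play is gone and about 0.19 rad of clamping is already in. About 0.48 rad more gives roughly 20 N.

Emit:
{"method": "carry_out", "body": {"motion": "0 0 0 0 0 0 255; 0 0 0 0 0 0 255; 0 0 0 0 0 0 255; 0 0 0 0 0 0 255; 0 0 0 0 0 -4 255; 0 0 0 0 0 -4 255; 0 0 0 0 0 -4 255; 0 0 0 0 0 -4 255; 0 0 0 0 0 -4 255; 0 0 0 0 0 -4 255; 0 0 0 0 0 -3.5 255; 0 0 0 0 0 0 255; 0 0 0 0 0 0 255"}}

```text
time_s: 19.9
ee_pos: [0.4982, 0.1122, 0.0839]
eef_rot: [3.141, -0.0, 0.246]
force: [1.9, -1.5, 0.1]
grip_width: 0.0329
grip_force: 35.0
```

```bash
python3 st.py;python3 kz.py|tail -2;python3 wz.py|tail -2; python3 tab.py
```

```text
{'time_s': np.float64(19.9), 'ee_pos': array([0.4982, 0.1122, 0.0839]), 'eef_rot': array([ 3.1414e+00, -3.0000e-04,  2.4640e-01]), 'force': array([ 1.9472, -1.4536,  0.093 ]), 'moment': array([-0.2416, -0.3145,  0.0807]), 'qpos': array([ 1.4990e-01,  3.2250e-01,  1.7414e+00, -1.0000e-04,  1.0774e+00,
        1.4743e+00]), 'grip_width': np.float64(0.0329)}
now knob 968 0.11223 rel tcp 0.02838 stud 88 0.11569 rel 0.03184
now knob 961 0.11227 rel tcp 0.02841 stud 89 0.11542 rel 0.03157
now tab 87 z-headunder pct [0.0243 0.0251 0.0258] abs 0.0685
now brass 66 z-headunder pct [0.0245 0.0252 0.026 ] abs 0.0686
stud px 134 323.47014925373134 244.2910447761194 [0.49921097 0.11273337 0.11782384]
tab [320 196  24  21 181] [333.79558011 204.        ] [0.511  0.1076 0.0684] dist 0.012834840077569598 ang -23.403383468548665
```

Emit:
{"method": "carry_out", "body": {"motion": "0 0 0 0 0 0 130; 0 0 0 0 0 0 130; 0 0 0 0 0 0 130; 0 0 0 0 0 0 130; 0 0 0.01 0 0 0 130; 0 0 0.02 0 0 0 130; 0 0 0.03 0 0 0 130; 0 0 0.03 0 0 0 130; 0 0 0.02 0 0 0 130; 0 0 0 0 0 0 130; 0 0 0 0 0 0 130"}}

```text
time_s: 21.02
ee_pos: [0.4984, 0.1123, 0.195]
eef_rot: [3.141, -0.002, 0.245]
force: [-0.2, -0.4, 0.0]
grip_width: 0.0457
grip_force: 0.0
```

```bash
python3 st.py; python3 - <<'E'
from h import *
c=cam("wrist"); save(c,'end.png'); px=c["pixels"].astype(int)
uv=np.argwhere(np.ones((400,640)))[:,::-1]; Q=deep(c,uv)
r=np.hypot(Q[:,0]-.4985,Q[:,1]-.1127); dark=px.max(2).ravel()<110
k=(r<.016)&(Q[:,2]>.105)&dark; print('knob',k.sum(),np.median(Q[k],0).round(4))
b=((px[:,:,2]-px[:,:,0])>50).ravel()&(abs(Q[:,2]-.064)<.003)&(r<.15); print('foot',np.median(Q[b][:,2]),cv2.minAreaRect((Q[b][:,:2]*1000).astype(np.float32)))
E
```

```text
{'time_s': np.float64(21.0167), 'ee_pos': array([0.4984, 0.1123, 0.195 ]), 'eef_rot': array([ 3.1414e+00, -2.3000e-03,  2.4460e-01]), 'force': array([-0.1608, -0.3894,  0.0189]), 'moment': array([0.0458, 0.0312, 0.0146]), 'qpos': array([1.5000e-01, 2.0240e-01, 1.6173e+00, 1.0000e-04, 1.3196e+00,
       1.4762e+00]), 'grip_width': np.float64(0.0457)}
knob 728 [0.4998 0.1131 0.112 ]
foot 0.06365849796434453 ((501.53436279296875, 125.44418334960938), (96.12474822998047, 55.43974304199219), 75.88227081298828)
```

View pics/end.png

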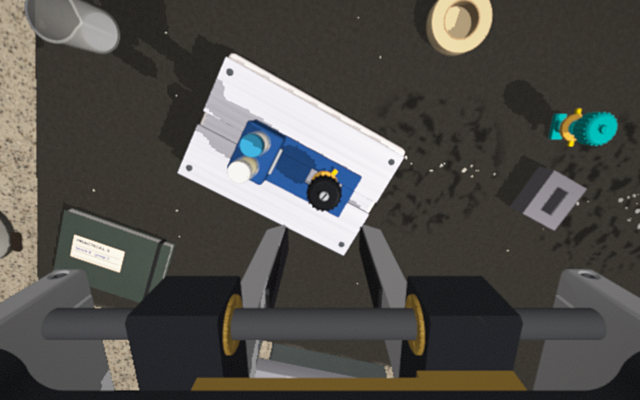

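The end view shows the bolt standing in the block's foot with its knob at (325,193), the empty stand at (555,193), and the turquoise bolt, tape roll and beaker undisturbed. The foot measures within 0.3 mm of its first position.

```bash
python3 -c "
from station import ctrl
print(ctrl.hand_in())"
```

```text
the job is handed in; nothing more can be done
None
```

The block is bolted down and handed in at about 21 s: the head is locked about 97° across the slot, the clamp is about 20 N by knob angle (not measured directly), the gripper is clear of it, and the block stayed within 0.3 mm.

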